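# Work a mounting rail through an enclosure's front frame and hold it over its posts

## Task

Take the slotted steel mounting rail off the two couplings it lies across and get it into the open steel enclosure: it is longer than the opening, so tilt it, feed one end in under the front frame, then bring the other end down through, without forcing it. Level it inside, centred over the two brass posts and lined up with them, with its open side still up. Finish while still holding it there, below the frame and clear above the posts, touching nothing but your gripper, so that I can slip the insulating spacers under it; leave the tape measure, the small screwdriver and the screw carton where they are.

Things in the scene. Friction and masses are not known exactly. Their poses are not given: they have to be found in the camera images.
- rail: loose slotted steel mounting rail (top-hat section, open side up), 180 mm long (y), 35 wide (x), 7.5 high (z), about 0.12 kg; origin at the centre of its underside. Starts level across two white conduit couplings (65 mm either side of its middle), underside 24 mm above the desk. Gripped across its 35 mm width at the middle
- rail_end_a (a point): middle of the rail's end face at +y (90 mm from the centre, 4 mm above the underside)
- rail_end_b (a point): middle of the rail's end face at -y (90 mm from the centre, 4 mm above the underside)
- enclosure: fixed grey steel enclosure on its back, coverless, opening up; outside 244 mm long (y), 200 wide (x), 83 high; origin at the centre of its underside. Walls, floor 2 mm thick. Flat front frame (z = 80 to 83 mm) leaves a central opening 140 (y) x 120 (x) mm; space under it 240 x 196. Two brass posts, 12 mm thick, on the floor at x = 0, y = +50 and -50, tops at z = 27 mm
- opening (a point): centre of the enclosure's opening, at the top face of the front frame (83 mm above the enclosure's underside); axes as the enclosure's
- posts_mid (a point): point midway between the two posts at the height of their tops (27 mm above the enclosure's underside); axes as the enclosure's, the posts lie 50 mm along +y and -y
- tape_measure: orange and black tape measure, 62x83x38 mm, bystander; origin at the centre of its underside
- screwdriver_small: small screwdriver with wooden-coloured handle, 150 mm long, 20 mm thick, bystander; origin under its middle
- screw_box: small brown screw carton, 56x85x42 mm, bystander; origin at the centre of its underside

How it is judged (in metres and radians):
On the way, in this order (a step that is already met when the one before it is completed fails the run):
1. the rail has been lifted off the couplings: both its ends are higher than the enclosure's front frame (height (world z) of each of rail_end_a, rail_end_b above 0.09 m and contact force between rail and the fingers above 1 N), for 0.1 s.
2. the rail stands aslant in the opening: one end at least 8 mm below the top of the front frame, the other above it, its middle within the outline of the opening (x of rail in the frame of opening between -0.06 and 0.06 m and y of rail in the frame of opening between -0.07 and 0.07 m and ((z of rail_end_a in the frame of opening below -0.008 m and z of rail_end_b in the frame of opening above 0 m) or (z of rail_end_b in the frame of opening below -0.008 m and z of rail_end_a in the frame of opening above 0 m))).
At the end, for the whole second after the job is handed in: Gripper holds the rail at rest inside the enclosure, not touching it: centre within 9 mm of the posts' midpoint seen from above, in line with the posts and level within 0.1 rad, ends at least 7 mm above the post tops and 10 mm below the frame's top face (horizontal distance between rail and posts_mid below 0.009 m and angle between the y axis of rail and the y axis of enclosure, either way round below 0.1 rad and angle between rail's own z axis and vertical below 0.1 rad and z of each of rail_end_a, rail_end_b in the frame of posts_mid above 0.007 m and z of each of rail_end_a, rail_end_b in the frame of opening below -0.01 m and contact force between rail and enclosure below 0.2 N and contact force between rail and the fingers above 1 N and linear speed of rail below 0.02 m/s); the arm keeps its last pose, push and grip.
It fails at once if the rail is forced against the enclosure (more than 30 N) (contact force between rail and enclosure above 30 N).
It fails at once if a bystander (tape measure, small screwdriver, screw carton) is moved more than 25 mm (distance of any of tape_measure, screwdriver_small, screw_box from where it was at the start of the episode above 0.025 m).
It also fails if it takes over 40 s, if anything falls off the work surface, if the arm or the gripper's body presses on something with over 40 N, if the wrist force passes 120 N, or if a joint passes its speed limit or range.

## Robot

A 6-joint arm with a two-finger parallel gripper is mounted at the origin on a cart in front of the work surface, level with it; the furniture and walls round the work are solid. World frame = base frame: x ahead of the robot, y to its left, z up, the work surface at z = 0. Lengths are in m, angles in degrees, forces in N, time in s.
With the tool pointing down it reaches from about 0.375 to 0.975 m from the base axis. Payload 3.8 kg.
Tool frame: the origin (TCP) lies at the very end of the fingers, on their centre line; the grasp point (between the pads) lies 19 mm behind it (grip_point_offset is the distance from the TCP to the grasp point, in m); z points along the fingers, y is the line along which they close (so a half turn about z gives the same grasp; the last joint's range is limited). The gripper opens to 88 mm and grips with 3 to 60 N. Pads are 18 mm wide; open, the fingers measure 123 mm over their backs; the gripper's body (75 mm by 187 mm) begins 45 mm behind the grasp point.
Start: joints at [62.401, 15.12, 91.902, -0, 72.978, -2.114], TCP at [0.29, 0.609, 0.239] pointing down, gripper open.
Joint ranges: [-150.88, 150.88], [-54.13, 125.18], [17.81, 147.31], [-75.09, 255.09], [0, 152.58], [-146.25, 146.25]. Speed limits (degrees/s): [147.25, 147.25, 180, 180, 180, 180].

## Interface

Orientations are given as a 3x3 rotation matrix whose columns are the frame's x, y, z axes.
In Python, from cell import state, get_image, camera_params, sign_off, recognise, grip_point_offset gives the robot as it stands.
- The arm moves only by the tool apply_moves, never from a script. Its argument "plan" is a list of rows, each a list of 7 numbers: the shift along the tool's x, y, z in m, then the turn, a rotation vector about the tool's x, y, z in rad, then the opening, from 0 (shut) to 1 (fully open). A call has 1 to 10 rows; each row shifts and turns the commanded pose from where the row before left it, along the tool's axes as they then stand; what a row does not reach is not made up. A row lasts 1/8 s, in which the tool goes at most 62.5 mm and 10.7 degrees, less where a joint would pass 70% of its speed; a pose out of reach is approached as far as the arm can. A call is refused whole if a number of a shift passes 0.0625 or a number of a turn 0.188, either way. A call with a gripper value outside its range is refused whole. The fingers move at their own pace and stop on an object; the grip force is fixed at half the most. Time passes only in rows, so rows that do not move let the fingers close. It gives the time, the measured TCP pose, the force, the opening and the grip force at its end, in the units of the state.
- state(): the state, without advancing time (a new reading comes with each control period).
- get_image(name): name is "scene" or "top" or "wrist"; returns (picture, depth): 400x640x3 uint8, blue, green, red; 400x640 float32, m along the optical axis (not along the pixel's ray), 0 where there is no reading.
- camera_params(name): a dict with "K" (3x3 intrinsics, pixels), "pose" (4x4, takes a point from camera to world coordinates); the wrist camera has in their place "hand_eye" (4x4, takes a point from camera to tool coordinates, whose origin is the TCP and whose axes are the flange's). Camera axes: x right, y down, z forward; pixel columns grow to the right and rows downward; lengths in m; the calibration is good to about 2 mm. A picture is of the moment at which its call begins: read the wrist's pose just before it. camera_params takes no time and is no camera call.
- sign_off(): hands the job in; it is judged then, once.
Trained networks look in the newest picture that a camera, given by its name, has taken for a name from the list of things; names that differ only in an ending like _2 or _b are one class to them, and where a whole thing is asked for, a point or a joint stands for the part that bears it (a point fixed in the world has none). Each returns a list of dicts, best first, with "p" (0 to 1); they miss things now and then, are a little off and sometimes report something else, mostly with a low value. They report only what shows in the picture. A call takes as long as a camera call.
- recognise(camera, label): "at" ([x, y, z] in m, in world coordinates, good to about 4 mm: the middle of the surface that is visible of it).
The state is a dict: "time_s": time; "q": joint angles; "qvel": joint speeds; "joint_efforts": joint torques, N m; "tcp_pos": TCP position; "tool_rot": TCP orientation; "force": force on the tool from outside, world axes, zero at the start; "moment": the same for the moment, N m; "grip_width": finger opening in m; "finger_force": force on a finger pad.
Only numpy, scipy, OpenCV 4.12 (cv2) and the standard library are available. Lean on these libraries where they do the work, as an engineer would, in place of code of your own. Each camera call takes 0.05 s, during which the arm holds its last target. There are 200 camera calls.

## Working session

There is one attempt and no reset: what is moved stays moved. The work goes in short steps, Python scripts to look and compute and a tool call to move; the robot and the scene stay as the last step left them, time stands still between calls to the robot, and variables do not carry over. Pictures are saved under pics/ and viewed, at most 10 in all, crops included, and the job is handed in when it is done.

Besides the shell and the picture viewer there is one more tool, called by a JSON object that holds its "op" and its "data", one argument or row to a line. apply_moves: Moves the arm, as the interface text tells. Its arguments: {"type":"object","properties":{"plan":{"type":"array"}},"required":["plan"]}

```bash
mkdir -p pics; cat > h.py <<'E'
import numpy as np, cv2
from cell import *
def cloud(name):
    s=state(); im,d=get_image(name); c=camera_params(name); K=c["K"]
    if "pose" in c: P=np.array(c["pose"])
    else:
        T=np.eye(4);T[:3,:3]=s["tool_rot"];T[:3,3]=s["tcp_pos"];P=T@np.array(c["hand_eye"])
    v,u=np.mgrid[:400,:640]
    X=np.stack([(u-K[0][2])/K[0][0]*d,(v-K[1][2])/K[1][1]*d,d],-1)
    W=X@P[:3,:3].T+P[:3,3]; W[d==0]=np.nan
    return im,W
E
python3 - <<'E'
from h import *
im,W=cloud("top"); cv2.imwrite("pics/top.png",im); np.save("top.npy",W)
for n in ["rail","enclosure","tape_measure","screwdriver_small","screw_box"]:
    print(n,[(np.round(r["at"],3),round(r["p"],2)) for r in recognise("top",n)[:2]])
im,W=cloud("scene"); cv2.imwrite("pics/scene.png",im)
print(state(),grip_point_offset)
E
```

```text
rail [(array([0.446, 0.105, 0.029]), 0.84)]
enclosure [(array([ 0.515, -0.236,  0.079]), 0.84)]
tape_measure [(array([0.68 , 0.056, 0.039]), 0.76)]
screwdriver_small [(array([ 0.445, -0.478,  0.015]), 0.66)]
screw_box [(array([0.392, 0.295, 0.042]), 0.55)]
{'time_s': 0.35, 'q': array([ 6.23986248e+01,  1.51327584e+01,  9.19206654e+01, -3.51437080e-04,
        7.29774075e+01, -2.11554708e+00]), 'qvel': array([ 0.06598558, -0.06354771, -0.2408191 , -0.04311956, -0.02954444,
        0.02919569]), 'joint_efforts': array([ 7.57701073e-04, -5.01299036e+01, -3.56533778e+01,  7.27541512e-02,
        2.33033759e-02, -8.92863000e-05]), 'tcp_pos': array([0.29038398, 0.60915941, 0.2383876 ]), 'tool_rot': array([[-9.02692513e-01,  4.30286146e-01, -2.44117197e-04],
       [ 4.30286215e-01,  9.02692386e-01, -4.79584570e-04],
       [ 1.40041394e-05, -5.37957665e-04, -9.99999855e-01]]), 'force': array([-0.68727072,  0.26368164,  0.18924349]), 'moment': array([ 0.00632851,  0.0195683 , -0.02809705]), 'finger_force': 0.0, 'grip_width': 0.087956980350167} 0.0187
```

View pics/top.png

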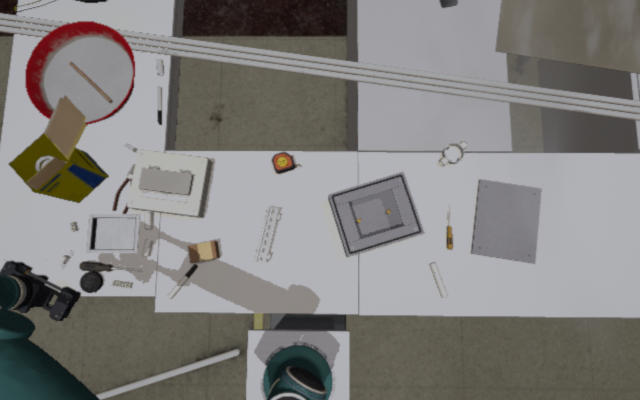

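View pics/scene.png

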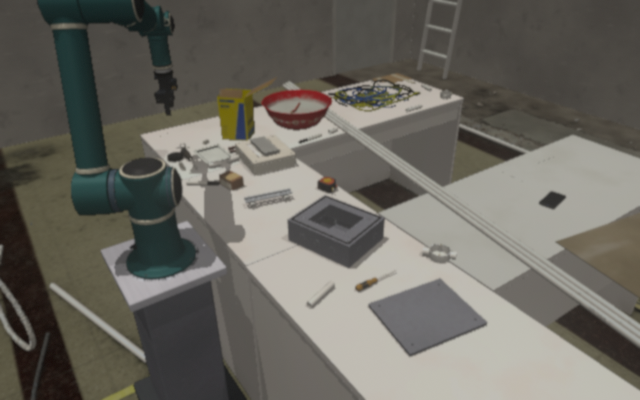

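```bash
python3 - <<'E'
from h import *
W=np.load("top.npy")
def rect(c,r,z0,z1):
    m=(np.hypot(W[...,0]-c[0],W[...,1]-c[1])<r)&(W[...,2]>z0)&(W[...,2]<z1)
    p=W[m]; print(len(p),np.median(p[:,2]))
    (cx,cy),(a,b),t=cv2.minAreaRect((p[:,:2]*1000).astype(np.float32)); print(cx,cy,a,b,t)
rect((.446,.105),.12,.018,.045)
rect((.515,-.236),.2,.07,.1)
rect((.515,-.236),.08,.02,.04)
c=camera_params("wrist"); print(c)
E
```

```text
623 0.027276527422969377
449.9100036621094 104.1715316772461 49.27443313598633 179.146728515625 77.43694305419922
3420 0.0837945031054772
513.4415893554688 -235.21685791015625 200.29379272460938 244.509521484375 17.539188385009766
21 0.02782326432552984
513.6580200195312 -234.41847229003906 9.843897819519043 108.53082275390625 17.046186447143555
{'K': array([[341.70308612,   0.        , 314.16360615],
       [  0.        , 341.70308612, 201.87495986],
       [  0.        ,   0.        ,   1.        ]]), 'hand_eye': array([[-2.92984770e-04, -9.66332160e-01, -2.57297631e-01,
         6.41954031e-02],
       [ 9.99999722e-01, -4.59451163e-04,  5.86860227e-04,
         3.67739882e-04],
       [-6.85317607e-04, -2.57297388e-01,  9.66332026e-01,
        -1.46454555e-01],
       [ 0.00000000e+00,  0.00000000e+00,  0.00000000e+00,
         1.00000000e+00]])}
```

{"op": "apply_moves", "data": {
  "plan": [
    [-0.036,-0.0387,0.004,0,0,0,1],
    [-0.036,-0.0387,0.004,0,0,0,1],
    [-0.036,-0.0387,0.004,0,0,0,1],
    [-0.036,-0.0387,0.004,0,0,0,1],
    [-0.036,-0.0387,0.004,0,0,0,1],
    [-0.036,-0.0387,0.004,0,0,0,1],
    [-0.036,-0.0387,0.004,0,0,0,1],
    [-0.036,-0.0387,0.004,0,0,0,1],
    [-0.036,-0.0387,0.004,0,0,0,1],
    [-0.036,-0.0387,0.004,0,0,0,1]
  ]
}}

```text
time_s: 1.6
tcp_pos: [0.4493, 0.1034, 0.199]
tool_rot: [[-0.903, 0.43, 0.001], [0.43, 0.903, 0.0], [-0.001, 0.001, -1.0]]
force: [0.6, -0.0, 0.2]
grip_width: 0.0881
finger_force: 0.0
```

{"op": "apply_moves", "data": {
  "plan": [
    [0,0,0,0,0,-0.113,1],
    [0,0,0,0,0,-0.113,1],
    [0,0,0.03,0,0,0,1],
    [0,0,0,0,0,0,1]
  ]
}}

```text
time_s: 2.1
tcp_pos: [0.447, 0.1046, 0.1668]
tool_rot: [[-0.976, 0.217, -0.005], [0.217, 0.976, -0.001], [0.004, -0.002, -1.0]]
force: [-0.7, -0.1, 0.7]
grip_width: 0.0877
finger_force: 0.0
```

```bash
cat >> h.py <<'E'
from scipy.spatial.transform import Rotation as R
def rel(p,yaw,tilt=0,grip=True):
    """remaining motion in tool axes to bring grip point (or TCP) to world p, tool x at yaw deg, +x end dipped by tilt deg"""
    s=state(); R0=np.array(s["tool_rot"])
    c,n=np.cos(np.radians(yaw)),np.sin(np.radians(yaw))
    R1=np.array([[c,n,0],[n,-c,0],[0,0,-1]])@R.from_euler("y",-tilt,degrees=True).as_matrix()
    t=np.array(p)+(grip_point_offset*R1[:,2] if grip else 0)
    return np.round(R0.T@(t-s["tcp_pos"]),4),np.round(R.from_matrix(R0.T@R1).as_rotvec(),4)
E
python3 - <<'E'
from h import *
im,W=cloud("wrist"); cv2.imwrite("pics/w1.png",im)
s=state(); print(s["tcp_pos"],s["tool_rot"],s["q"],s["time_s"])
m=(np.hypot(W[...,0]-.45,W[...,1]-.104)<.13)&(W[...,2]>.02)&(W[...,2]<.045)
p=W[m];print(len(p),np.percentile(p[:,2],[2,20,50,80,98]),cv2.minAreaRect((p[:,:2]*1000).astype(np.float32)))
E
```

```text
[0.44796413 0.10488137 0.16809118] [[-9.76121487e-01  2.17212872e-01 -2.32597779e-03]
 [ 2.17214344e-01  9.76123850e-01 -3.97028142e-04]
 [ 2.18420277e-03 -8.92783440e-04 -9.99997216e-01]] [ 1.00741351e+01 -5.17152292e+00  1.21610571e+02  1.01996342e-03
  6.36961454e+01 -6.73808729e+01] 2.15
8280 [0.02137035 0.02496836 0.02610964 0.03140317 0.0325186 ] ((449.55108642578125, 103.35774230957031), (49.8383903503418, 179.91702270507812), 77.6993637084961)
```

View pics/w1.png

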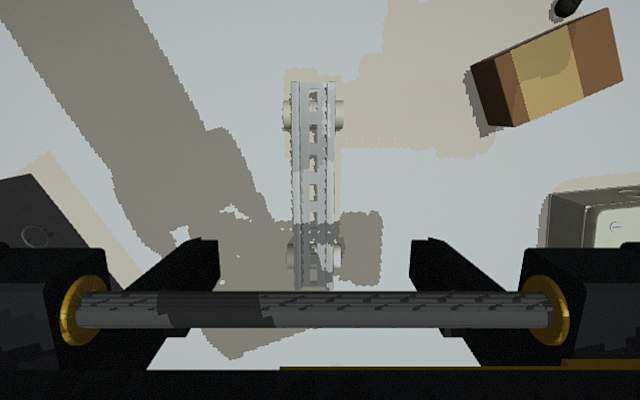

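```bash
python3 -c "
from h import *
print(rel((.4496,.1034,.028),167.6))"
```

```text
(array([-0.0023, -0.0009,  0.1588]), array([-0.0009, -0.0022, -0.0025]))
```

{"op": "apply_moves", "data": {
  "plan": [
    [-0.0023,-0.0009,0.0398,0,-0.002,-0.0025,1],
    [0,0,0.04,0,0,0,1],
    [0,0,0.04,0,0,0,1],
    [0,0,0.026,0,0,0,1],
    [0,0,0.013,0,0,0,1],
    [0,0,0,0,0,0,1]
  ]
}}

```text
time_s: 2.9
tcp_pos: [0.4513, 0.1038, 0.01]
tool_rot: [[-0.977, 0.214, 0.001], [0.214, 0.977, -0.001], [-0.001, -0.0, -1.0]]
force: [-0.2, -0.4, -0.5]
grip_width: 0.0883
finger_force: 0.0
```

{"op": "apply_moves", "data": {
  "plan": [
    [0,0,0,0,0,0,0],
    [0,0,0,0,0,0,0],
    [0,0,0,0,0,0,0],
    [0,0,0,0,0,0,0],
    [0,0,0,0,0,0,0],
    [0,0,0,0,0,0,0]
  ]
}}

```text
time_s: 3.65
tcp_pos: [0.4511, 0.1036, 0.0099]
tool_rot: [[-0.977, 0.215, 0.002], [0.215, 0.977, -0.001], [-0.002, -0.0, -1.0]]
force: [-1.0, -0.9, 0.9]
grip_width: 0.0345
finger_force: 30.0
```

{"op": "apply_moves", "data": {
  "plan": [
    [0,0,-0.02,0,0,0,0],
    [0,0,-0.04,0,0,0,0],
    [0,0,-0.04,0,0,0,0],
    [0,0,-0.04,0,0,0,0],
    [0,0,-0.04,0,0,0,0],
    [0,0,0,0,0,0,0]
  ]
}}

```text
time_s: 4.4
tcp_pos: [0.4533, 0.1042, 0.1933]
tool_rot: [[-0.977, 0.215, 0.009], [0.215, 0.977, 0.001], [-0.009, 0.003, -1.0]]
force: [-0.0, 0.6, -1.8]
grip_width: 0.0343
finger_force: 30.0
```

{"op": "apply_moves", "data": {
  "plan": [
    [-0.0167,-0.0397,0,0,0,0,0],
    [-0.0167,-0.0397,0,0,0,0,0],
    [-0.0167,-0.0397,0,0,0,0,0],
    [-0.0167,-0.0397,0,0,0,0,0],
    [-0.0167,-0.0397,0,0,0,0,0],
    [-0.0167,-0.0397,0,0,0,0,0],
    [-0.0167,-0.0397,0,0,0,0,0],
    [-0.0167,-0.0397,0,0,0,0,0]
  ]
}}

```text
time_s: 5.4
tcp_pos: [0.512, -0.2359, 0.1874]
tool_rot: [[-0.977, 0.215, -0.001], [0.215, 0.977, 0.002], [0.002, 0.001, -1.0]]
force: [0.1, -0.1, -1.0]
grip_width: 0.0339
finger_force: 30.0
```

{"op": "apply_moves", "data": {
  "plan": [
    [0,0,0,0,0,0.175,0],
    [0,0,0,0,0,0.175,0],
    [0,0,0,0,0,0.175,0],
    [0,0,0,0,0,0.175,0],
    [0,0,0,0,0,0.175,0],
    [0,0,0,0,0,0.174,0],
    [0,0,0,0,0,0,0]
  ]
}}

```text
time_s: 6.28
tcp_pos: [0.5119, -0.2346, 0.1877]
tool_rot: [[-0.303, 0.953, -0.001], [0.953, 0.303, 0.001], [0.002, -0.001, -1.0]]
force: [-0.0, 0.4, -1.2]
grip_width: 0.0345
finger_force: 30.0
```

```bash
python3 - <<'E'
from h import *
im,W=cloud("wrist"); cv2.imwrite("pics/w2.png",im); np.save("w2.npy",W)
s=state(); print(s["tcp_pos"],s["q"],s["time_s"],s["grip_width"],s["finger_force"])
u=np.array([np.cos(np.radians(107.5)),np.sin(np.radians(107.5))]); n=np.array([u[1],-u[0]])
m=(W[...,2]>.07)&(W[...,2]<.095)
p=W[m];print(len(p),np.median(p[:,2]),cv2.minAreaRect((p[:,:2]*1000).astype(np.float32)))
g=s["tcp_pos"]+grip_point_offset*np.array([0,0,1])
m=(np.hypot(W[...,0]-g[0],W[...,1]-g[1])<.11)&(abs(W[...,2]-g[2])<.02)
q=W[m]-g; print("rail",len(q),np.percentile(q[:,2],[2,50,98]),cv2.minAreaRect((q[:,:2]*1000).astype(np.float32)), np.percentile(q[:,:2]@u,[.5,99.5]))
print(rel((.5135,-.235,.19),107.5))
E
```

```text
[ 0.51211873 -0.23464876  0.18808524] [-2.71661922e+01  5.29820776e+00  1.08888267e+02  2.87615634e-02
  6.58879952e+01 -4.48724799e+01] 6.325 0.03424151267995986 29.999905340373516
32251 0.0835295670081686 ((512.6961669921875, -236.2129364013672), (200.76673889160156, 243.9394989013672), 17.53609275817871)
rail 28327 [-0.00564174 -0.00242746  0.01510706] ((-3.054271697998047, 23.06967544555664), (66.40805053710938, 141.75363159179688), 6.341009140014648) [-0.04448657  0.09210313]
(array([-0.0008,  0.0012,  0.0168]), array([-0.0006, -0.0012,  0.0034]))
```

View pics/w2.png

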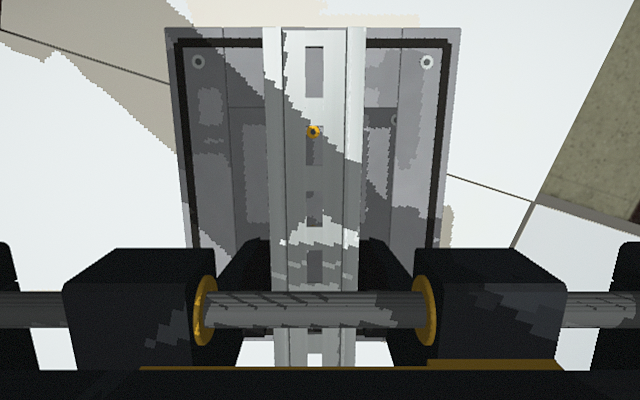

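```bash
cat > plan.py <<'E'
from h import *
C=np.array([.5130,-.2356]); u=np.array([np.cos(np.radians(107.5)),np.sin(np.radians(107.5))])
def pose(s,z,tilt):
    R1=np.array([[u[0],u[1],0],[u[1],-u[0],0],[0,0,-1]])@R.from_euler("y",-tilt,degrees=True).as_matrix()
    c=np.r_[C+u*s/1000,z/1000]
    return c-.0016*R1[:,0]+grip_point_offset*R1[:,2],R1
def rows(wps):
    st=state(); p0,R0=np.array(st["tcp_pos"]),np.array(st["tool_rot"])
    for s,z,t,n in wps:
        p1,R1=pose(s,z,t); w=R.from_matrix(R0.T@R1).as_rotvec()
        print("->",s,z,t)
        p=p0;Rk=R0
        for k in range(n):
            q=p0+(p1-p0)*(k+1)/n
            print(np.round(Rk.T@(q-p),4),np.round(w/n,4)); p=q; Rk=Rk@R.from_rotvec(w/n).as_matrix()
        p0,R0=p1,R1
def where():
    st=state(); Rk=np.array(st["tool_rot"]); c=st["tcp_pos"]-grip_point_offset*Rk[:,2]+.0016*Rk[:,0]
    d=c[:2]-C; print("s %.1f x %.1f z %.1f tilt %.2f"%(d@u*1e3,(d@[u[1],-u[0]])*1e3,c[2]*1e3,np.degrees(np.arcsin(-Rk[2,0]))),st["force"],st["time_s"],st["grip_width"],st["finger_force"])
E
python3 -c "
from plan import *
where();rows([(-30,150,20,4),(-30,92,20,3),(25,72,20,5)])"
```

```text
s 2.7 x -0.5 z 206.8 tilt -0.07 [ 0.06445364 -0.56693946 -1.04206226] 6.325 0.03424151267995986 29.999905340373516
-> -30 150 20
[-0.0098  0.0001  0.0138] [-0.     -0.0876  0.0009]
[-0.0085  0.0001  0.0146] [-0.     -0.0876  0.0009]
[-0.0072  0.0001  0.0153] [-0.     -0.0876  0.0009]
[-0.0059  0.0001  0.0158] [-0.     -0.0876  0.0009]
-> -30 92 20
[0.0066 0.     0.0182] [0. 0. 0.]
[0.0066 0.     0.0182] [0. 0. 0.]
[0.0066 0.     0.0182] [0. 0. 0.]
-> 25 72 20
[ 0.0117 -0.     -0.    ] [0. 0. 0.]
[ 0.0117 -0.     -0.    ] [0. 0. 0.]
[ 0.0117 -0.     -0.    ] [0. 0. 0.]
[ 0.0117  0.     -0.    ] [0. 0. 0.]
[ 0.0117 -0.     -0.    ] [0. 0. 0.]
```

{"op": "apply_moves", "data": {
  "plan": [
    [-0.0098,0,0.0138,0,-0.0876,0.001,0],
    [-0.0085,0,0.0146,0,-0.0876,0.001,0],
    [-0.0072,0,0.0153,0,-0.0876,0.001,0],
    [-0.0059,0,0.0158,0,-0.0876,0.001,0],
    [0,0,0,0,0,0,0],
    [0.0066,0,0.0182,0,0,0,0],
    [0.0066,0,0.0182,0,0,0,0],
    [0.0066,0,0.0182,0,0,0,0],
    [0,0,0,0,0,0,0],
    [0,0,0,0,0,0,0]
  ]
}}

```text
time_s: 7.58
tcp_pos: [0.5253, -0.2728, 0.0769]
tool_rot: [[-0.278, 0.955, 0.104], [0.897, 0.297, -0.328], [-0.344, 0.002, -0.939]]
force: [-0.3, 0.4, -1.0]
grip_width: 0.0341
finger_force: 30.0
```

```bash
python3 -c "
from plan import *
where();rows([(25,72,20,5),(24,52,8,4)])
im,_=get_image('wrist');cv2.imwrite('pics/w3.png',im)"
```

```text
s -31.2 x 0.5 z 93.9 tilt 20.13 [-0.25008586  0.37835693 -0.98838065] 7.575 0.03409507006310662 29.999677017331123
-> 25 72 20
[ 0.0121 -0.0002  0.0002] [ 0.0002  0.0004 -0.0009]
[ 0.0121 -0.0002  0.0002] [ 0.0002  0.0004 -0.0009]
[ 0.0121 -0.0001  0.0003] [ 0.0002  0.0004 -0.0009]
[ 0.0121 -0.0001  0.0003] [ 0.0002  0.0004 -0.0009]
[ 0.0121 -0.0001  0.0003] [ 0.0002  0.0004 -0.0009]
-> 24 52 8
[0.0025 0.     0.0048] [-0.      0.0524 -0.    ]
[0.0022 0.     0.0049] [-0.      0.0524 -0.    ]
[0.0019 0.     0.005 ] [-0.      0.0524 -0.    ]
[0.0017 0.     0.0051] [-0.      0.0524 -0.    ]
```

View pics/w3.png

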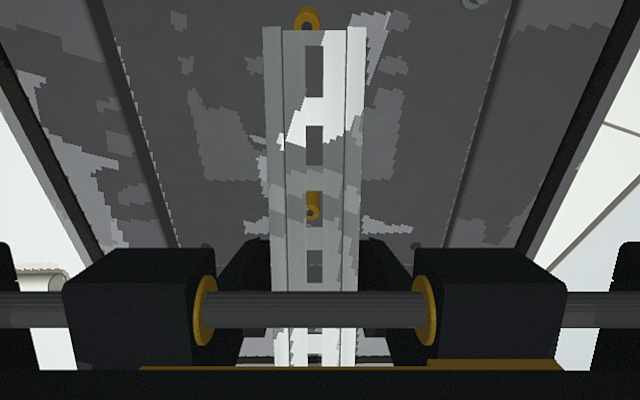

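The view shows the rail's dipped end (row 30) inside the opening, both brass posts in line with it (307,18 and 312,212). Now I feed it in.

{"op": "apply_moves", "data": {
  "plan": [
    [0.0121,0,0.0003,0,0,-0.001,0],
    [0.0121,0,0.0003,0,0,-0.001,0],
    [0.0121,0,0.0003,0,0,-0.001,0],
    [0.0121,0,0.0003,0,0,-0.001,0],
    [0.0121,0,0.0003,0,0,-0.001,0],
    [0,0,0,0,0,0,0]
  ]
}}

```text
time_s: 8.38
tcp_pos: [0.5076, -0.2178, 0.054]
tool_rot: [[-0.285, 0.953, 0.103], [0.895, 0.303, -0.328], [-0.343, -0.001, -0.939]]
force: [0.3, -0.3, -1.1]
grip_width: 0.0343
finger_force: 30.0
```

```bash
python3 -c "
from plan import *
where();rows([(24,52,8,4)])"
```

```text
s 26.5 x 0.2 z 71.0 tilt 20.09 [ 0.34055269 -0.27680025 -1.10548244] 8.375 0.034325352234717735 29.999739602208138
-> 24 52 8
[ 0.002  -0.      0.0047] [-0.      0.0527  0.0006]
[ 0.0018 -0.      0.0048] [-0.      0.0527  0.0006]
[ 0.0015 -0.      0.0049] [-0.      0.0527  0.0006]
[ 0.0013 -0.      0.0049] [-0.      0.0527  0.0006]
```

{"op": "apply_moves", "data": {
  "plan": [
    [0.002,0,0.0047,0,0.0527,0,0],
    [0.0018,0,0.0048,0,0.0527,0,0],
    [0.0015,0,0.0049,0,0.0527,0,0],
    [0.0013,0,0.0049,0,0.0527,0,0],
    [0,0,0,0,0,0,0]
  ]
}}

```text
time_s: 9.0
tcp_pos: [0.5085, -0.219, 0.0345]
tool_rot: [[-0.297, 0.954, 0.043], [0.944, 0.3, -0.134], [-0.141, 0.001, -0.99]]
force: [0.3, 0.3, -1.3]
grip_width: 0.0343
finger_force: 30.0
```

```bash
python3 -c "
from plan import *
where();rows([(0,54,0,4)])"
```

```text
s 21.4 x 0.7 z 52.8 tilt 8.10 [ 0.29049758  0.25499503 -1.25128086] 9.0 0.0343338075934065 29.999498426914215
-> 0 54 0
[-0.0047 -0.0002  0.0005] [ 0.0002  0.0354 -0.0002]
[-0.0047 -0.0002  0.0003] [ 0.0002  0.0354 -0.0002]
[-0.0047 -0.0002  0.0001] [ 0.0002  0.0354 -0.0002]
[-0.0047 -0.0002 -0.    ] [ 0.0002  0.0354 -0.0002]
```

{"op": "apply_moves", "data": {
  "plan": [
    [-0.0047,-0.0002,0.0005,0,0.0354,0,0],
    [-0.0047,-0.0002,0.0003,0,0.0354,0,0],
    [-0.0047,-0.0002,0.0001,0,0.0354,0,0],
    [-0.0047,-0.0002,0,0,0.0354,0,0],
    [0,0,0,0,0,0,0],
    [0,0,0,0,0,0,0]
  ]
}}

```text
time_s: 9.75
tcp_pos: [0.5127, -0.2357, 0.035]
tool_rot: [[-0.302, 0.953, 0.0], [0.953, 0.302, 0.0], [0.0, 0.0, -1.0]]
force: [-0.5, 0.1, -2.1]
grip_width: 0.0344
finger_force: 30.0
```

```bash
python3 -c "
from plan import *
where();rows([(0,54,0,1)])
im,W=cloud('wrist');cv2.imwrite('pics/w4.png',im)
s=state();c=s['tcp_pos']
m=(np.hypot(W[...,0]-c[0],W[...,1]-c[1])<.12)&(W[...,2]>.042)&(W[...,2]<.066)
d=W[m][:,:2]-C; a=d@u; b=d@[u[1],-u[0]]; k=abs(b)<16
print(np.percentile(a[k],[1,50,99,99.8]), np.median(b[k&(a>.05)]))
for l,h in((-.05,-.03),(.02,.04),(.05,.07),(.07,.09)):
  q=k&(a>l)&(a<h); print(l,q.sum(),np.median(W[m][q][:,2]) if q.any() else 0)
m=(W[...,2]>.022)&(W[...,2]<.032); d=W[m][:,:2]-C; print('posts',np.c_[d@u,d@[u[1],-u[0]]].round(3)[::20])
"
```

```text
s 1.6 x -0.4 z 53.7 tilt -0.02 [-0.4633184   0.1337296  -2.07409285] 9.75 0.034410192628504116 29.999657794833183
-> 0 54 0
[-0.0016  0.0003 -0.0003] [ 0.0002 -0.0003  0.0009]
[-0.04358184  0.02367274  0.0695498   0.07019256] 0.0009683569523043552
-0.05 2156 0.05088667403369983
0.02 3972 0.05148019976668812
0.05 4978 0.051443381287611514
0.07 71 0.05131357385435137
posts [[ 0.055 -0.   ]
 [ 0.055  0.002]
 [ 0.054 -0.   ]
 [ 0.053  0.002]
 [ 0.052 -0.003]
 [ 0.052 -0.001]
 [ 0.052  0.001]
 [ 0.051  0.002]
 [ 0.051  0.004]
 [ 0.05  -0.002]
 [ 0.049 -0.001]
 [ 0.049  0.001]
 [ 0.048  0.002]
 [ 0.048  0.004]
 [ 0.047 -0.002]
 [ 0.047 -0.   ]
 [ 0.046  0.001]
 [ 0.046  0.003]
 [ 0.045 -0.001]
 [ 0.044 -0.003]
 [-0.045  0.002]
 [-0.045 -0.001]
 [-0.045  0.003]]
```

View pics/w4.png

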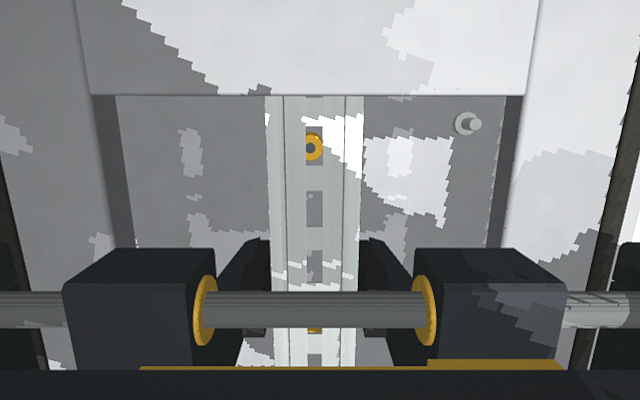

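The rail runs level under the frame edge (row 95), and the post shows through its slot (313,147), so it is centred.

```bash
python3 -c "
from cell import *
print(sign_off())"
```

```text
the job is handed in; nothing more can be done
None
```

The job is handed in: the gripper is holding the rail level inside the enclosure, about 2 mm off centre over the posts, in line with them and open side up, with its ends roughly 26 mm above the post tops and 29 mm below the frame's top face, and no contact with the enclosure showed in the force readings.

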